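# Rolling pin out of a half-open drawer

### The job

A slotted turner lies across the half-open drawer: hang it by the eye of its handle on the free slanting peg of the utensil stand and let go, so that it hangs there freely with the blade down. Then take the rolling pin out of the drawer, which opens no further than this: tilt the pin to bring it out diagonally past the top panel and the drawer front without prying hard against them, and finish while still holding it in the gripper, still, the whole pin in the air at least 5 cm above the top of the drawer unit. Leave the mug, jar, bowl, tomatoes and book alone, and leave the turner hanging.

Things in the scene. Friction and masses are not known exactly. Their poses are not given: they have to be found in the camera images.
- unit: low blue drawer unit on the worktop, fixed, 290 mm deep (its x), 200 mm wide (y), 115 mm tall, walls 12 mm. Origin: middle of its front lower edge, on the worktop; z up, x points from the open front into the unit; the drawer comes out towards -x. Its 12 mm top panel (underside 103 mm above the worktop) begins at x = 0: what lies at x > 0 is under the panel
- drawer: the unit's white drawer, at its stop, does not move. Axes as the unit's; origin on its middle line, 8 mm above the worktop, 155 mm (in x) behind the inner face of its blue front. Front 14 mm thick, top 76 mm above the worktop; inside 152 mm wide; side walls 8 mm thick, tops 78 mm above the worktop; floor 20 mm above the worktop
- opening_front (a point): middle of the upper edge of the drawer front's inner face. The pin must come out between here and opening_back; the gap is 145 to 155 mm, far shorter than the pin
- opening_back (a point): middle of the lower front edge of the unit's top panel, 103 mm above the worktop
- pin: plain wooden rolling pin, a straight round rod with round ends, 260 mm long, 28 mm thick, 0.08 to 0.15 kg, lying on the drawer's floor along the drawer, its rear part under the unit's top panel; free to roll. Origin: its middle, on its axis; x runs along it towards the end inside the unit
- pin_near (a point): centre of the pin's exposed end (on the axis, at the very tip), 130 mm from its middle, near the drawer front
- pin_far (a point): the pin's other tip, under the top panel
- turner: flat slotted wooden turner, 6 mm thick, 236 mm long, about 0.06 kg, lying flat across the drawer's side walls above the pin. Origin on its underside; z up as it lies, x along it from blade to eye. Handle 20 mm wide, x = -34 to 83 mm; blade 64 mm wide, x = -115 to -30 mm; eye: ring, 42 mm outer, 26 mm inner diameter, at x = 100 mm
- turner_eye (a point): centre of the turner's eye, halfway through its thickness
- turner_grip (a point): point of the handle 85 mm from the eye's centre, near the turner's balance point, halfway through the thickness
- stand: utensil stand, fixed: round foot 120 mm across, 14 mm high, post 20 mm thick and 320 mm tall, with two slanting brass pegs. The free one leaves the post on the stand's -x side; a ladle hangs on the other (+x) side. Origin: centre of the foot's underside
- peg_root (a point): where the free peg's axis leaves the post, 270 mm above the worktop. The peg is a rod 10 mm thick that slants 45 degrees up and away from the post
- peg_tip (a point): very tip of the free peg, 70 mm along its axis from peg_root, about 320 mm above the worktop
- mug: white mug, 80 mm across, 90 mm tall, handle at its +y; bystander. Origin: centre of its underside
- jar: amber glass jar with a wooden lid, 66 mm across, 100 mm tall; bystander. Origin: centre of its underside
- ramekin: small blue bowl, 84 mm across, 45 mm tall; bystander. Origin: centre of its underside
- tomato_a: tomato, 68 mm across, 50 mm tall; bystander. Origin: centre of its underside
- tomato_b: another such tomato; bystander. Origin: centre of its underside
- book: closed cookbook, 150 x 120 x 22 mm, lying on top of the drawer unit towards its back; bystander. Origin: centre of its underside
Mind the look-alikes: they are no part of the job. Leave any pink, purple or yellow look-alike of the turner alone.

How it is judged:
By the outcome, as a careful person would: the job done as asked, in the order asked, and still so for the second after the job is handed in, while the arm keeps its last pose, push and grip.
It also fails if it takes over 58 s, if anything falls off the work surface, if the arm or the gripper's body presses on something with over 40 N, if the wrist force passes 120 N, or if a joint passes its speed limit or range.

### The arm

A 7-joint arm with a two-finger parallel gripper is mounted at the origin on the work surface. World frame = base frame: x ahead of the robot, y to its left, z up, the work surface at z = 0. Lengths are in m, angles in rad, forces in N, time in s.
With the tool pointing down it reaches from about 0.425 to 0.95 m from the base axis. Payload 4.7 kg.
Tool frame: the origin (TCP) lies midway between the tips of the shut fingers; the grasp point (between the pads) lies 19 mm behind it; z points along the fingers, y is the line along which they close (so a half turn about z gives the same grasp; the last joint's range is limited). The gripper opens to 87 mm and grips with 3 to 60 N. Pads are 19 mm wide; open, the fingers measure 117 mm over their backs; the gripper's body (75 mm by 190 mm) begins 51 mm behind the grasp point.
Start: joints at [1.316, 0.469, -0.049, 1.532, 0.024, 1.141, -0.082], TCP at [0.151, -0.658, 0.223] pointing down, gripper open.
Joint ranges: [-2.59, 2.59], [-0.33, 1.99], [-1.39, 1.29], [0.1, 2.45], [-1.04, 4.18], [0.21, 1.99], [-2.66, 2.66]. Speed limits (rad/s): [2.57, 2.57, 3.14, 3.14, 3.14, 3.14, 3.14].

### API

Orientations are given as a rotation vector (axis times angle).
In Python, from rig import telemetry, imaging, manip, models gives the robot as it stands.
- The arm moves only by the tool drive_tool, never from a script. Its argument "steps" is one flat list of numbers, 7 for each row, row after row: the closure, from -1 (fully open) to 1 (shut), then the shift along the tool's x, y, z in mm, then the turn, a rotation vector about the tool's x, y, z in degrees. In form: [grip, tx, ty, tz, rx, ry, rz, grip, tx, ty, tz, rx, ry, rz, ...]. A call has 1 to 20 rows; each row is the pose to reach, as a shift and turn from the pose commanded when the call began, along the tool's axes at that moment; what a row does not reach only later rows make up. A row lasts 1/8 s, in which the tool goes at most 62.5 mm and 10.7 degrees, less where a joint would pass 70% of its speed; a pose out of reach is approached as far as the arm can. A call with a gripper value outside its range is refused whole. The fingers move at their own pace and stop on an object; "grip_force" is the grip in N (left out, the last holds). Time passes only in rows, so rows that repeat a pose let the fingers close. It gives the time, the measured TCP pose, the force, the opening and the grip force at its end, in the units of the state.
- telemetry.get_state(): the state, without advancing time (a new reading comes with each control period).
- imaging.snapshot(name): name is "scene" or "top" or "wrist"; returns a dict with "pixels" (420x560x3 uint8, red, green, blue), "vfov" (degrees; the focal length in pixels is half the picture's height over the tangent of half this angle, whatever the lens; pixels are square), "cx", "cy" (the principal point, pixels), "D" ([k1, k2, p1, p2, k3] as OpenCV has them; the pictures are not rectified), "R" (3x3) and "t" (3): a world point X has camera coordinates R X + t; the wrist camera has in their place "mount" (4x4, takes a point from camera to tool coordinates, whose origin is the TCP and whose axes are the flange's). Camera axes: x right, y down, z forward; pixel columns grow to the right and rows downward; lengths in m; the calibration is good to about 2 mm. A picture is of the moment at which its call begins: read the wrist's pose just before it. There is no depth.
- manip.close_job(): hands the job in; it is judged then, once.
Trained networks look in a picture, given as the dict that the camera call returned (one of the last four; its "shot" number tells which), for a name from the list of things; names that differ only in an ending like _2 or _b are one class to them, and where a whole thing is asked for, a point or a joint stands for the part that bears it (a point fixed in the world has none). Each returns a list of dicts, best first, with "p" (0 to 1); they miss things now and then, are a little off and sometimes report something else, mostly with a low value. They report only what shows in the picture. A call takes as long as a camera call. They do not tell look-alikes from the thing itself.
- models.recognise(picture, thing): "location" ([x, y, z] in m, in the coordinates of the camera as it stood for that picture, good to about 4 mm: the middle of the surface that is visible of it).
- models.masks_of(picture, thing): "mask" (420x560 bool, what is visible of it).
The state is a dict: "clock": time; "q": joint angles; "qvel": joint speeds; "joint_torque": joint torques, N m; "tcp_pos": TCP position; "orientation": TCP orientation; "wrist_force": force on the tool from outside, world axes, zero at the start; "torque": the same for the moment, N m; "gripper_width": opening from 0.0 (shut) to 1.0 (fully open); "gripper_force": force on a finger pad.
Only numpy, scipy, OpenCV 4.12 (cv2) and the standard library are available. Lean on these libraries where they do the work, as an engineer would, in place of code of your own. Each camera call takes 0.05 s, during which the arm holds its last target. There are 200 camera calls.

## Working session

There is one attempt and no reset: what is moved stays moved. The work goes in short steps, Python scripts to look and compute and a tool call to move; the robot and the scene stay as the last step left them, time stands still between calls to the robot, and variables do not carry over. Pictures are saved under pics/ and viewed, at most 10 in all, crops included, and the job is handed in when it is done.

Besides the shell and the picture viewer there is one more tool, called after ">>>" as name(argument=value, ...), one argument or row to a line, values as JSON. drive_tool: Moves the arm, as the interface text tells. Its arguments: {"type":"object","properties":{"steps":{"type":"array","items":{"type":"number"}},"grip_force":{"type":"number"}},"required":["steps"]}

```bash
mkdir -p pics; ls
cat > h.py <<'E'
import numpy as np, cv2
from scipy.spatial.transform import Rotation as Ro
from rig import telemetry, imaging, manip, models
def snap(n):
    s=telemetry.get_state(); p=imaging.snapshot(n)
    if n=='wrist':
        M=np.array(p['mount']); Rt=Ro.from_rotvec(s['orientation']).as_matrix()
        R=Rt@M[:3,:3]; c=Rt@M[:3,3]+np.array(s['tcp_pos'])
        p['Rw'],p['c']=R,c
    else:
        R=np.array(p['R']).T; p['Rw'],p['c']=R,-R@np.array(p['t'])
    f=210/np.tan(np.radians(p['vfov']/2)); p['K']=np.array([[f,0,p['cx']],[0,f,p['cy']],[0,0,1]])
    return p
def ray(p,uv):
    x=cv2.undistortPoints(np.array(uv,float).reshape(-1,1,2),p['K'],np.array(p['D'],float)).reshape(-1,2)
    d=np.c_[x,np.ones(len(x))]@p['Rw'].T
    return d
def atz(p,uv,z):
    d=ray(p,uv); return p['c']+d*((z-p['c'][2])/d[:,2])[:,None]
def proj(p,X):
    X=(np.array(X,float).reshape(-1,3)-p['c'])@p['Rw']
    return cv2.projectPoints(X,np.zeros(3),np.zeros(3),p['K'],np.array(p['D'],float))[0].reshape(-1,2)
def tri(ps,uvs):
    A=np.zeros((3,3));b=np.zeros(3)
    for p,uv in zip(ps,uvs):
        d=ray(p,[uv])[0]; d/=np.linalg.norm(d); Q=np.eye(3)-np.outer(d,d); A+=Q; b+=Q@p['c']
    return np.linalg.solve(A,b)
def find(p,n,k=3):
    return [(round(r['p'],2),(p['Rw']@np.array(r['location'])+p['c']).round(4),) for r in models.recognise(p,n)[:k]]
def save(p,n,crop=None,s=1):
    im=p['pixels'][:,:,::-1]
    if crop: im=im[crop[1]:crop[3],crop[0]:crop[2]]
    cv2.imwrite('pics/'+n,cv2.resize(im,None,fx=s,fy=s,interpolation=cv2.INTER_CUBIC))
E
python3 - <<'E'
from h import *
ps={n:snap(n) for n in('scene','top')}
im=np.hstack([cv2.resize(ps[n]['pixels'],(560,420)) for n in ps])
for n in ps: save(ps[n],n+'0.png',None,1.4)
for n in ps:
    print(n,ps[n]['c'].round(3))
    for t in ['unit','drawer','opening_front','opening_back','pin','pin_near','turner','turner_eye','turner_grip','stand','peg_root','peg_tip','mug','jar','ramekin','tomato_a','book']:
        print(t,[(a,b.tolist(),proj(ps[n],b)[0].round().tolist()) for a,b in find(ps[n],t)])
E
```

```text
pics
scene [1.364 0.265 1.331]
unit [(0.58, [0.6497, 0.3001, 0.1173], [362.0, 292.0])]
drawer [(0.87, [0.5389, 0.095, 0.0349], [298.0, 260.0])]
opening_front [(0.72, [0.5303, 0.0913, 0.0385], [297.0, 257.0])]
opening_back [(0.97, [0.6468, 0.3031, 0.1092], [363.0, 293.0]), (0.18, [0.6982, -0.2433, 0.0568], [174.0, 276.0])]
pin [(0.55, [0.5413, 0.136, 0.048], [311.0, 261.0]), (0.27, [0.4338, -0.1749, 0.0485], [225.0, 214.0])]
pin_near [(0.67, [0.5501, 0.1341, 0.0427], [310.0, 264.0])]
turner [(0.76, [0.5052, 0.1196, 0.0848], [309.0, 244.0]), (0.7, [0.2653, 0.2625, 0.0113], [365.0, 208.0]), (0.67, [0.1656, -0.2573, 0.0077], [228.0, 161.0])]
turner_eye [(0.97, [0.5047, 0.1194, 0.0873], [309.0, 243.0]), (0.68, [0.3298, 0.5425, 0.0088], [448.0, 241.0]), (0.57, [0.2714, 0.2592, 0.0051], [363.0, 210.0])]
turner_grip [(0.91, [0.5035, 0.1178, 0.0865], [308.0, 243.0]), (0.78, [0.2666, 0.2605, 0.0094], [364.0, 209.0]), (0.76, [0.1693, -0.2642, 0.0058], [226.0, 162.0])]
stand [(0.73, [0.6991, -0.2402, 0.0518], [175.0, 278.0])]
peg_root [(0.95, [0.6984, -0.2461, 0.0551], [173.0, 276.0]), (0.43, [0
[... 1850 characters left out ...]
ot [(0.66, [0.5366, 0.1452, 0.0437], [250.0, 190.0]), (0.56, [0.6841, -0.2499, 0.0107], [359.0, 156.0])]
peg_tip [(0.81, [0.6867, -0.2429, 0.0105], [357.0, 155.0]), (0.6, [0.4991, 0.1168, 0.0808], [257.0, 199.0])]
mug [(0.65, [0.7745, -0.071, 0.0414], [312.0, 128.0]), (0.48, [0.4941, -0.4265, 0.045], [410.0, 207.0])]
jar [(0.94, [0.7498, 0.1066, 0.0979], [263.0, 128.0]), (0.36, [0.4983, 0.1148, 0.0819], [258.0, 199.0])]
ramekin [(0.7, [0.4284, -0.3027, 0.0188], [374.0, 225.0])]
tomato_a [(0.56, [0.4237, -0.1788, 0.0448], [341.0, 224.0]), (0.56, [0.4913, -0.4271, 0.0427], [410.0, 207.0]), (0.18, [0.5385, 0.1011, 0.0199], [263.0, 191.0])]
book [(0.61, [0.5817, 0.3915, 0.1332], [175.0, 169.0])]
```

View pics/scene0.png

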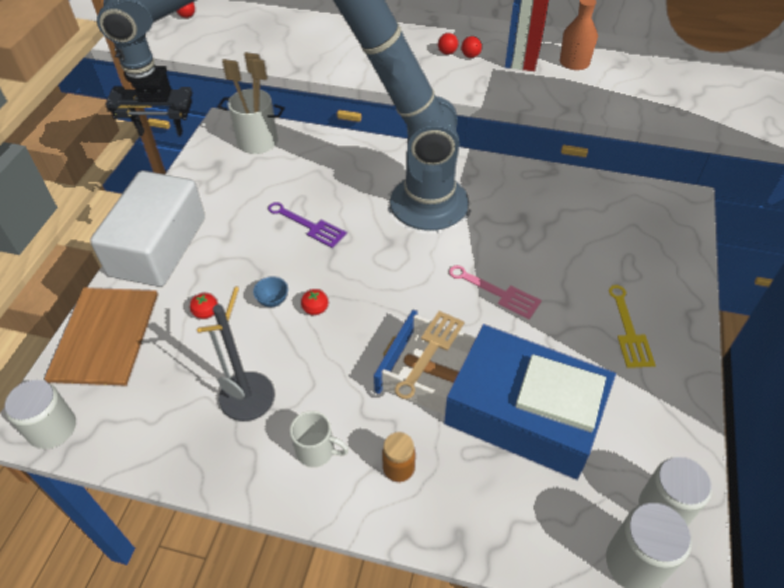

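View pics/top0.png

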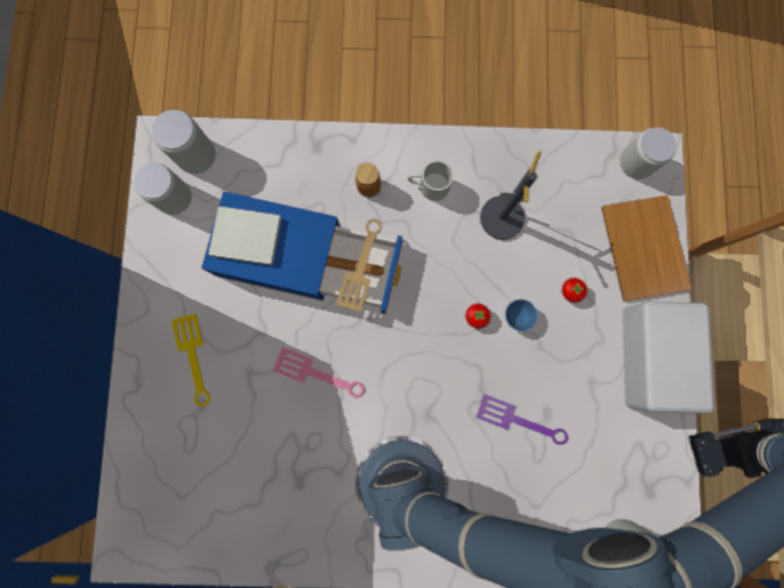

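The wooden turner on the drawer fits the description (scene px ≈ (309,243): wooden, lying across the drawer walls). The pink (365,208), purple (228,161) and yellow (448,241) ones lie on the worktop and are the look-alikes. Next: one enlarged crop with the stand and the turner.

Run:
```python
from h import *
s=snap('scene');t=snap('top')
c=lambda p,a,k:cv2.resize(p['pixels'][a[1]:a[3],a[0]:a[2],::-1],k,interpolation=cv2.INTER_CUBIC)
a=c(s,(120,190,220,290),(400,300) ) if 0 else c(s,(135,195,205,300),(400,600))
b=c(t,(335,100,405,170),(400,300)) if 0 else c(t,(340,100,400,145),(400,300))
d=c(s,(260,210,340,290),(400,300)) if 0 else c(s,(260,215,350,282),(400,300))
cv2.imwrite('pics/c1.png',np.hstack([a,np.vstack([b,d])]))
```

```text
(no output)
```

View pics/c1.png

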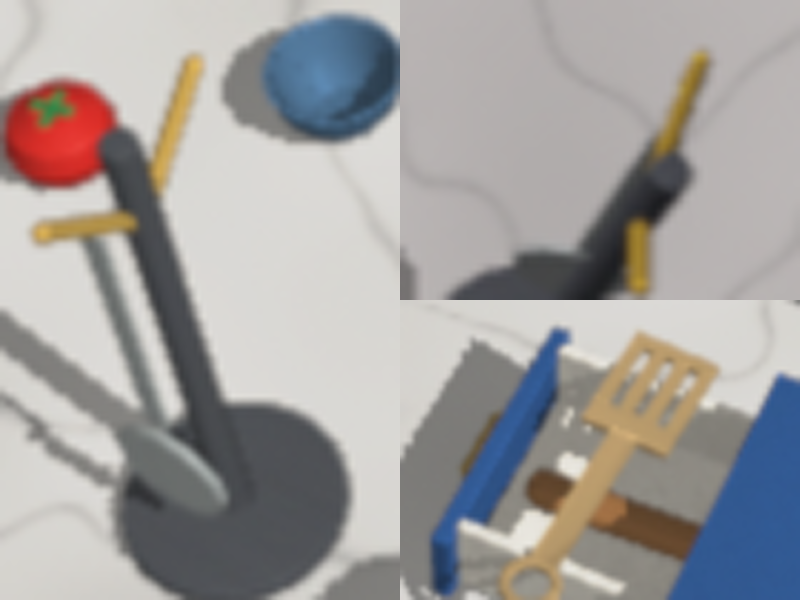

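Run:
```python
from h import *
s=snap('scene');t=snap('top')
A={'up/free':(168.8,205.5),'lad':(142,236.1)};B={'upper':(385.5,108.3),'lower':(375.7,143.5)}
for a in A:
  for b in B:
    X=tri([s,t],[A[a],B[b]]); print(a,b,X.round(4),(proj(s,X)-A[a]).round(1),(proj(t,X)-B[b]).round(1))
# post top
print('posttop',atz(s,[(135+120/5.714,195+143/5.714)],.32).round(4),atz(t,[(340+(668-400)/6.667,100+172/6.667)],.32).round(4))
print('panel corners',atz(t,np.array([(338,219),(321,297),(222,194),(204,270)])/1.4,.115).round(3).tolist())
print('front',atz(t,np.array([(402,238),(387,308)])/1.4,.076).round(3).tolist())
for p,n in((s,'s'),(t,'t')):
  for r in models.masks_of(p,'turner')[:4]:
    m=r['mask']; ys,xs=np.nonzero(m); print(n,r['p'],xs.mean().round(),ys.mean().round(),len(xs))
    hsv=cv2.cvtColor(p['pixels'],cv2.COLOR_RGB2HSV)
# wood colour segmentation: turner in the drawer area
  px={'s':(309,243),'t':(258,199)}[n]
  print(p['pixels'][px[1],px[0]], cv2.cvtColor(p['pixels'],cv2.COLOR_RGB2HSV)[px[1],px[0]])
eye=np.array([[(260+530/4.444-400/4.444),215+(578-300)/4.444]])
print('eye s',eye,atz(s,eye,.083).round(4),'t',atz(t,[(374/1.4,226.5/1.4)],.083).round(4))
print('blade end t',atz(t,[(351/1.4,306/1.4)],.083).round(4),'s',atz(s,[(260+(680-400)/4.444,215+(350-300)/4.444)],.083).round(4))
save(t,'t1.png',(200,130,300,230),6)
```

```text
up/free upper [ 0.6977 -0.2168  0.4035] [[-9.6 -2.5]] [[-8.7  2.3]]
up/free lower [ 0.6347 -0.236   0.3135] [[-0.1 -0. ]] [[-0.1  0. ]]
lad upper [ 0.7431 -0.2643  0.3131] [[-0.7 -0.2]] [[-0.6  0.2]]
lad lower [ 0.6782 -0.2883  0.2094] [[9.6 1.6]] [[ 8.  -2.5]]
posttop [[ 0.692  -0.2455  0.32  ]] [[ 0.6866 -0.2481  0.32  ]]
panel corners [[0.639, 0.174, 0.115], [0.445, 0.206, 0.115], [0.693, 0.461, 0.115], [0.502, 0.49, 0.115]]
front [[0.606, 0.016, 0.076], [0.428, 0.048, 0.076]]
s 0.94 224.0 162.0 540
s 0.93 452.0 242.0 658
s 0.78 309.0 246.0 702
s 0.72 360.0 210.0 732
[191 160 111] [ 18 107 191]
t 0.84 221.0 265.0 699
t 0.74 254.0 201.0 619
t 0.73 369.0 299.0 578
t 0.62 136.0 251.0 725
[167 139  94] [ 18 111 167]
eye s [[289.25292529 277.55625563]] [[0.6334 0.0912 0.083 ]] t [[0.6312 0.0869 0.083 ]]
blade end t [[0.4295 0.1361 0.083 ]] s [[0.4287 0.1483 0.083 ]]
```

View pics/t1.png

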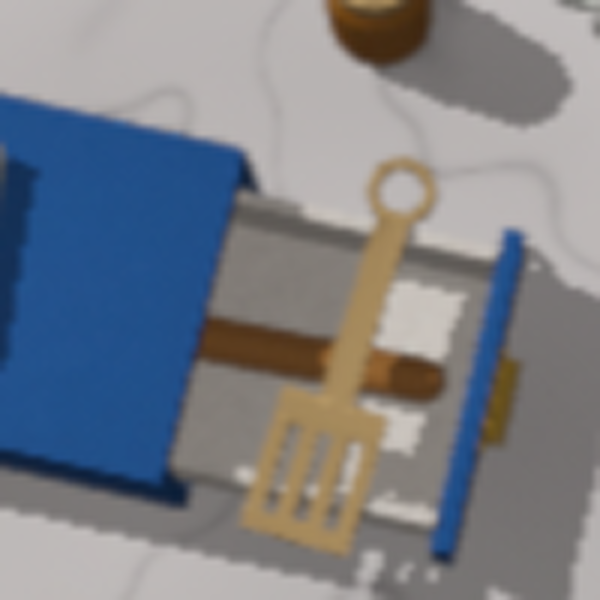

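The enlarged view confirms it: the wooden turner's eye is at about (402,192) in the crop, its blade end at (298,540), and the pin passes below the handle. Of the stand's two pegs, the free one is at scene px (169,205) and the ladle hangs on the one at (142,236).

```bash
cat >> h.py <<'E'
def pose():
    s=telemetry.get_state(); return np.array(s['tcp_pos']),Ro.from_rotvec(s['orientation'])
def to(P,x,z,P0=None,R0=None):
    "tool-frame shift mm and turn deg to TCP P with tool x~x, z=z"
    if P0 is None: P0,R0=pose()
    z=np.array(z,float)/np.linalg.norm(z); x=np.array(x,float); x=x-z*(x@z); x/=np.linalg.norm(x)
    R=Ro.from_matrix(np.c_[x,np.cross(z,x),z])
    print((R0.inv().apply(np.array(P)-P0)*1000).round(1),np.degrees((R0.inv()*R).as_rotvec()).round(1))
    return np.array(P),R
E
python3 - <<'E'
from h import *
t=snap('top'); s=telemetry.get_state()
print(s['clock'],s['q'],s['gripper_width']); P,R=pose(); print(R.as_matrix().round(3))
e=atz(t,[(200+402/6,130+192/6)],.081)[0]; b=atz(t,[(200+298/6,130+540/6)],.081)[0]
d=(e-b); print(e,b,np.linalg.norm(d)); d/=np.linalg.norm(d); g=e-.085*d; print(d,g)
print('pin near tip',atz(t,[(200+443/6,130+380/6)],.034),'pin under panel edge',atz(t,[(200+205/6,130+342/6)],.034))
for sx in(1,-1): to(g+[0,0,.12],sx*d,[0,0,-1])
E
```

```text
2.15 [ 1.31609744  0.46862295 -0.04856782  1.53252629  0.02413406  1.14098181
 -0.08230531] 1.0026023035799594
[[ 0.975  0.224  0.   ]
 [ 0.224 -0.975 -0.   ]
 [-0.     0.    -1.   ]]
[0.63093854 0.08744113 0.081     ] [0.42473262 0.13968121 0.081     ] 0.2127202565306694
[ 0.96937604 -0.24558113  0.        ] [0.54854157 0.10831553 0.081     ]
pin near tip [[0.52865077 0.06074268 0.034     ]] pin under panel edge [[0.5473111  0.20399934 0.034     ]]
[ 558.8 -657.8   21.5] [ 0.  -0.  27.2]
[ 558.8 -657.8   21.5] [   0.     0.  -152.8]
```

>>> drive_tool(
  steps=[-0.4,559,-658,22,0,0,-152.8,-0.4,559,-658,22,0,0,-152.8,-0.4,559,-658,22,0,0,-152.8,-0.4,559,-658,22,0,0,-152.8,-0.4,559,-658,22,0,0,-152.8,-0.4,559,-658,22,0,0,-152.8,-0.4,559,-658,22,0,0,-152.8,-0.4,559,-658,22,0,0,-152.8,-0.4,559,-658,22,0,0,-152.8,-0.4,559,-658,22,0,0,-152.8,-0.4,559,-658,22,0,0,-152.8,-0.4,559,-658,22,0,0,-152.8,-0.4,559,-658,22,0,0,-152.8,-0.4,559,-658,22,0,0,-152.8,-0.4,559,-658,22,0,0,-152.8,-0.4,559,-658,22,0,0,-152.8,-0.4,559,-658,22,0,0,-152.8,-0.4,559,-658,22,0,0,-152.8],
  grip_force=25,
)

```text
clock: 4.4
tcp_pos: [0.5486, 0.1071, 0.2007]
orientation: [0.394, 3.116, -0.002]
wrist_force: [0.3, 0.6, -0.4]
gripper_width: 0.698
gripper_force: 0.0
```

Run:
```python
from h import *
s=telemetry.get_state();P,R=pose();print(s['clock'],np.round(s['q'],2),P.round(4),R.as_matrix().round(3).tolist(),s['gripper_width'])
w=snap('wrist');save(w,'w1.png',None,1.2);print(w['c'],w['Rw'][:,2])
for n in('turner_eye','turner_grip','pin_near','pin'): print(n,find(w,n))
e=[.631,.0874,.081];g=[.5485,.1083,.081];print(proj(w,[e,g,[.5287,.0607,.034],[.5473,.204,.034]]).round())
```

```text
4.4 [ 0.41  0.44 -0.89  1.8   0.39  1.08  0.7 ] [0.5486 0.1071 0.2007] [[-0.969, 0.249, 0.0], [0.249, 0.969, -0.001], [-0.001, -0.001, -1.0]] 0.6978090411533027
[0.46903454 0.12768211 0.36350734] [ 0.28454696 -0.07462502 -0.95575318]
turner_eye [(0.93, array([0.4849, 0.1214, 0.0862]))]
turner_grip [(0.86, array([0.4946, 0.1237, 0.0848])), (0.49, array([ 0.4312, -0.1599,  0.0402]))]
pin_near [(0.83, array([0.5389, 0.1504, 0.0457]))]
pin [(0.2, array([ 0.7358, -0.0517,  0.0189]))]
[[282. 283.]
 [282. 203.]
 [235. 185.]
 [368. 169.]]
```

View pics/w1.png

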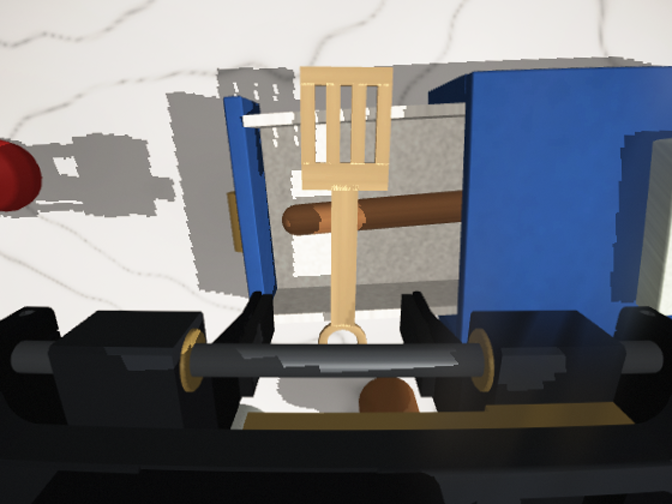

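The wrist view shows the turner's eye at about (286,282), the handle at (287,203) and the blade end at (289,56). The fingers straddle the handle, and the pin lies under it.

Run:
```python
from h import *
w=snap('wrist')
print(w['K'][0,0],atz(w,[(286,282),(287,203),(289,57)],.081).round(4))
m=models.masks_of(w,'turner')
for r in m[:2]:
    ys,xs=np.nonzero(r['mask']);print(r['p'],xs.mean(),ys.min(),ys.max(),len(xs))
    for y in(90,200,220,240,260):
        k=xs[ys==y]; 
        if len(k):print(y,k.min(),k.max())
print('front inner edge top', atz(w,[(258/1.2,100/1.2),(274/1.2,290/1.2)],.076).round(4))
print('panel edge top',atz(w,[(467/1.2,80/1.2),(467/1.2,300/1.2)],.115).round(4),atz(w,[(473/1.2,73/1.2)],.115))
print('pin tip',atz(w,[(283/1.2,220/1.2)],.034),atz(w,[(462/1.2,206/1.2)],.034))
```

```text
311.42878026347086 [[0.6312 0.093  0.081 ]
 [0.5496 0.1142 0.081 ]
 [0.427  0.1464 0.081 ]]
0.9 285.73133294864397 56 286 8665
90 250 324
200 275 295
220 275 295
240 274 294
260 274 294
front inner edge top [[0.4307 0.0795 0.076 ]
 [0.5756 0.0474 0.076 ]]
panel edge top [[0.4563 0.2149 0.115 ]
 [0.6035 0.1925 0.115 ]] [[0.45311715 0.21923276 0.115     ]]
pin tip [[0.52785902 0.06353849 0.034     ]] [[0.55488351 0.22235414 0.034     ]]
```

>>> drive_tool(
  steps=[-0.4,0,4,50,0,0,0,-0.4,0,4,100,0,0,0,-0.4,0,4,125,0,0,0,-0.4,0,4,136,0,0,0,-0.4,0,4,136,0,0,0,1,0,4,136,0,0,0,1,0,4,136,0,0,0,1,0,4,136,0,0,0,1,0,4,136,0,0,0,1,0,4,136,0,0,0],
  grip_force=30,
)

```text
clock: 6.0
tcp_pos: [0.5497, 0.1124, 0.0647]
orientation: [0.39, 3.117, -0.0]
wrist_force: [-0.3, -0.1, 0.8]
gripper_width: 0.224
gripper_force: 30.1
```

```bash
cat >> h.py <<'E'
h=np.array([.9676,-.2526,0]); a=np.array([-.9676,.2526,1])/2**.5
EY=np.array([-.084,0,-.0165])
def eyeto(E,pitch,P0=None,R0=None,hh=None):
    "pitch deg of tool z up from straight down"
    H=h if hh is None else hh
    c,s=np.cos(np.radians(pitch)),np.sin(np.radians(pitch)); z=s*H+c*np.array([0,0,-1]); x=-(c*H+s*np.array([0,0,1]))
    R=np.c_[x,np.cross(z,x),z]; P=np.array(E)-R@EY
    print('TCP',P.round(3)); return to(P,x,z,P0,R0)
E
python3 - <<'E'
from h import *
s=snap('scene');t=snap('top')
A=atz(s,[(168.8,205.5),(142,236.1)],.3195);B=atz(t,[(375.7,143.5),(385.5,108.3)],.3195);print(A,B)
tip=(A[0]+B[0])/2;print(tip)
P,R=pose()
eyeto(tip+.035*a,45)
eyeto(tip-.035*a,45)
eyeto(tip-.035*a,80)
E
```

```text
[[ 0.63904585 -0.2327838   0.3195    ]
 [ 0.74699239 -0.25907124  0.3195    ]] [[ 0.63286477 -0.23478175  0.3195    ]
 [ 0.74098876 -0.26425479  0.3195    ]]
[ 0.63595531 -0.23378278  0.3195    ]
TCP [ 0.566 -0.215  0.273]
[ -96.5 -313.8 -208.5] [  0.1 -45.    0.3]
TCP [ 0.614 -0.228  0.224]
[-146.  -314.1 -159. ] [  0.1 -45.    0.3]
TCP [ 0.662 -0.24   0.209]
[-195.4 -314.4 -144.5] [  0.2 -80.    0.3]
```

>>> drive_tool(
  steps=[1,0,0,-25,0,0,0,1,0,0,-75,0,0,0,1,0,0,-135,0,0,0,1,0,0,-195,0,0,0,1,0,0,-220,0,0,0,1,0,0,-220,0,0,0],
)

```text
clock: 6.85
tcp_pos: [0.5504, 0.113, 0.2863]
orientation: [0.39, 3.113, 0.001]
wrist_force: [0.2, -0.8, -1.8]
gripper_width: 0.222
gripper_force: 30.0
```

>>> drive_tool(
  steps=[1,10,-60,-13,0,-9,0,1,0,-120,-13,0,-18,0,1,-20,-180,-13,0,-27,0,1,-40,-240,-13,0,-36,0,1,-60,-290,-13,0,-45,0,1,-72,-314,-13,0,-45,0,1,-72,-314,-13,0,-45,0,1,-72,-314,-13,0,-45,0,1,-72,-314,-13,0,-45,0],
)

```text
clock: 7.98
tcp_pos: [0.5369, -0.2096, 0.3003]
orientation: [0.295, 2.348, -0.116]
wrist_force: [-0.4, -0.0, 0.1]
gripper_width: 0.217
gripper_force: 30.0
```

Run:
```python
from h import *
s=telemetry.get_state();P,R=pose();print(s['clock'],np.round(s['q'],2),P.round(4),R.as_matrix().round(3).tolist())
print('eye pred',(P+R.apply(EY)).round(4))
S=snap('scene');t=snap('top')
for p in(S,t): print(proj(p,[P+R.apply(EY)]).round(1), find(p,'turner_eye',1))
c=lambda p,a,k:cv2.resize(p['pixels'][a[1]:a[3],a[0]:a[2],::-1],k,interpolation=cv2.INTER_CUBIC)
cv2.imwrite('pics/c2.png',np.hstack([c(S,(135,160,215,240),(400,400)),c(t,(320,110,400,190),(400,400))]))
```

```text
7.975 [ 1.65  0.   -1.27  2.18 -0.48  0.21  2.14] [ 0.5369 -0.2096  0.3003] [[-0.69, 0.246, 0.681], [0.178, 0.969, -0.17], [-0.702, 0.004, -0.712]]
eye pred [ 0.5836 -0.2218  0.371 ]
[[177.5 177.7]] [(0.69, array([0.266 , 0.2559, 0.0052]))]
[[375.8 154.9]] [(0.91, array([0.3262, 0.5438, 0.0075]))]
```

View pics/c2.png

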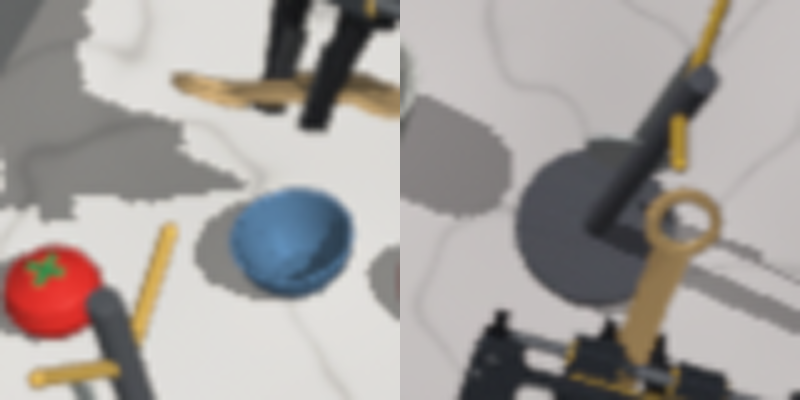

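Left (scene): the turner is seen edge-on, its eye end at about (185,85) in the crop, the free peg tip at (170,228). Right (top): the eye centre at (684,222), the free peg from (680,117) to its tip at (679,165), just ahead of the eye.

Run:
```python
from h import *
S=snap('scene');t=snap('top');P,R=pose()
# brass/wood segmentation refine
for n,p,box in(('s',S,(155,200,175,232)),('t',t,(370,130,382,146))):
    x0,y0,x1,y1=box;im=cv2.cvtColor(p['pixels'][y0:y1,x0:x1],cv2.COLOR_RGB2HSV)
    m=(im[...,0]>12)&(im[...,0]<30)&(im[...,1]>110)
    ys,xs=np.nonzero(m);
    print(n,[(y+y0,round(xs[ys==y].mean()+x0,1),(ys==y).sum()) for y in np.unique(ys)])
eye=tri([S,t],[(176.3,178),(376.8,154.4)]);tip=tri([S,t],[(169,205.5),(375.8,143)]);root=tri([S,t],[(162.6,228),(376,133.4)])
print(eye,tip,root,proj(S,eye),proj(S,tip)); print('pred',P+R.apply(EY))
d=tip-root;print(d/np.linalg.norm(d),np.linalg.norm(d),a)
```

```text
s [(np.int64(205), np.float64(168.5), np.int64(2)), (np.int64(206), np.float64(168.0), np.int64(3)), (np.int64(207), np.float64(168.0), np.int64(3)), (np.int64(208), np.float64(167.5), np.int64(2)), (np.int64(209), np.float64(167.0), np.int64(3)), (np.int64(210), np.float64(167.0), np.int64(3)), (np.int64(211), np.float64(166.5), np.int64(2)), (np.int64(212), np.float64(166.0), np.int64(3)), (np.int64(213), np.float64(166.0), np.int64(3)), (np.int64(214), np.float64(165.5), np.int64(2)), (np.int64(215), np.float64(165.0), np.int64(3)), (np.int64(216), np.float64(165.0), np.int64(3)), (np.int64(217), np.float64(164.5), np.int64(2)), (np.int64(218), np.float64(164.0), np.int64(3)), (np.int64(219), np.float64(164.0), np.int64(3)), (np.int64(220), np.float64(163.5), np.int64(2)), (np.int64(221), np.float64(163.0), np.int64(3)), (np.int64(222), np.float64(163.0), np.int64(3)), (np.int64(223), np.float64(162.5), np.int64(2)), (np.int64(224), np.float64(162.0), np.int64(3)), (np.int64(225), np.float64(162.0), np.int64(3)), (np.int64(226), np.float64(162.5), np.int64(2)), (np.int64(227), np.
[... 184 characters left out ...]
int64(136), np.float64(375.0), np.int64(3)), (np.int64(137), np.float64(375.0), np.int64(3)), (np.int64(138), np.float64(375.0), np.int64(3)), (np.int64(139), np.float64(375.0), np.int64(3)), (np.int64(140), np.float64(375.0), np.int64(3)), (np.int64(141), np.float64(375.0), np.int64(3)), (np.int64(142), np.float64(375.0), np.int64(3)), (np.int64(143), np.float64(375.5), np.int64(2))]
[ 0.58517055 -0.22458964  0.37077586] [ 0.63562498 -0.23541795  0.31491737] [ 0.67974033 -0.24551665  0.27098698] [[176.28268125 177.99617267]] [[168.68533343 205.43335733]]
pred [ 0.58478779 -0.22116939  0.37269973]
[-0.69944879  0.16011483  0.69651607] 0.06307160102572057 [-0.68419652  0.17861517  0.70710678]
```

>>> drive_tool(
  steps=[1,3,2,20,0,0,0,1,3,2,40,0,0,0,1,3,2,60,0,0,0,1,3,2,60,0,0,0,1,3,2,60,0,0,0],
)

```text
clock: 8.9
tcp_pos: [0.5507, -0.2178, 0.2565]
orientation: [0.302, 2.421, -0.132]
wrist_force: [-0.4, -0.4, -0.4]
gripper_width: 0.223
gripper_force: 30.0
```

Run:
```python
from h import *
s=telemetry.get_state();P,R=pose();print(s['clock'],np.round(s['q'],2),P.round(4),R.as_matrix().round(3).tolist())
print('eye pred',(P+R.apply(EY)).round(4))
S=snap('scene');t=snap('top')
for p in(S,t): print(proj(p,[P+R.apply(EY)]).round(1))
c=lambda p,a,k:cv2.resize(p['pixels'][a[1]:a[3],a[0]:a[2],::-1],k,interpolation=cv2.INTER_CUBIC)
cv2.imwrite('pics/c3.png',np.hstack([c(S,(145,180,195,230),(400,400)),c(t,(350,120,400,170),(400,400))]))
```

```text
8.9 [ 1.3   0.15 -1.03  2.17  0.47  0.21  1.22] [ 0.5507 -0.2178  0.2565] [[-0.739, 0.251, 0.625], [0.181, 0.968, -0.174], [-0.648, -0.015, -0.761]]
eye pred [ 0.6024 -0.2302  0.3235]
[[174.8 194.3]]
[[374.5 153.2]]
```

View pics/c3.png

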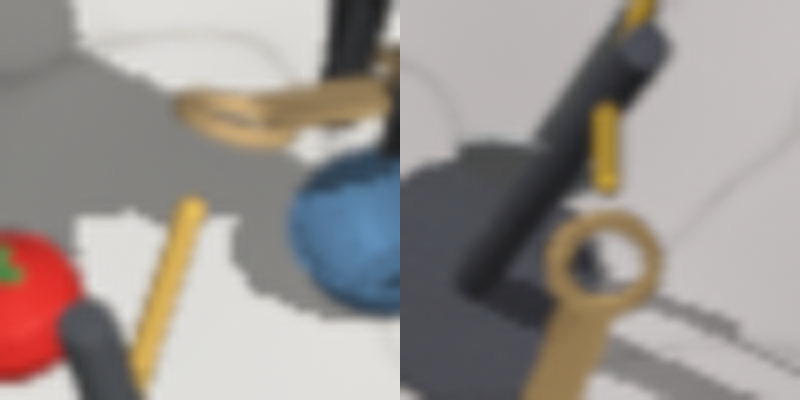

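Run:
```python
from h import *
S=snap('scene');t=snap('top');P,R=pose()
eye=tri([S,t],[(174.4,194.5),(375.3,152.5)]);tip=tri([S,t],[(168.9,205.4),(375.3,142.9)])
fk=P+R.apply(EY);b=eye-fk;print(eye,tip,fk,b)
for k in(.015,-.02,-.045): print(k,end=' ');eyeto(tip+k*a-b,32)
```

```text
[ 0.60410173 -0.23136754  0.3246821 ] [ 0.63589268 -0.23458625  0.31563129] [ 0.60203469 -0.23108964  0.32409913] [ 0.00206703 -0.0002779   0.00058297]
0.015 TCP [ 0.563 -0.216  0.267]
[-15.5   5.7  -0.2] [-0.6  8.4  0.5]
-0.02 TCP [ 0.587 -0.222  0.242]
[-18.3   6.1  34.7] [-0.6  8.4  0.5]
-0.045 TCP [ 0.604 -0.227  0.225]
[-20.3   6.3  59.6] [-0.6  8.4  0.5]
```

>>> drive_tool(
  steps=[1,-8,3,0,0,4,0,1,-15,6,0,0,8.4,0,1,-15,6,0,0,8.4,0,1,-15,6,0,0,8.4,0],
)

```text
clock: 9.6
tcp_pos: [0.562, -0.2155, 0.2662]
orientation: [0.324, 2.566, -0.114]
wrist_force: [0.4, -0.1, -1.4]
gripper_width: 0.224
gripper_force: 30.0
```

Run:
```python
from h import *
s=telemetry.get_state();P,R=pose();print(s['clock'],np.round(s['q'],2),P.round(4),R.as_matrix().round(3).tolist())
tip=np.array([.6359,-.2346,.3156]);b=np.array([.0021,-.0003,.0006])
for k in(.015,-.02,-.045): print(k,end=' ');eyeto(tip+k*a-b,32)
```

```text
9.6 [ 1.27  0.21 -1.07  2.03  0.42  0.48  1.25] [ 0.562  -0.2155  0.2662] [[-0.822, 0.253, 0.51], [0.206, 0.967, -0.147], [-0.53, -0.015, -0.848]]
0.015 TCP [ 0.563 -0.216  0.267]
[-1.4 -0.  -0.2] [-0.8  0.   0.5]
-0.02 TCP [ 0.587 -0.222  0.242]
[-9.3  0.3 34. ] [-0.8  0.   0.5]
-0.045 TCP [ 0.604 -0.227  0.225]
[-14.9   0.6  58.3] [-0.8  0.   0.5]
```

>>> drive_tool(
  steps=[1,-4,0,8,0,0,0,1,-5.5,0,17,0,0,0,1,-7,0,25,0,0,0,1,-9,0,34,0,0,0,1,-9,0,34,0,0,0],
)

```text
clock: 10.22
tcp_pos: [0.5878, -0.2223, 0.2421]
orientation: [0.323, 2.567, -0.113]
wrist_force: [-0.3, 0.6, -1.8]
gripper_width: 0.223
gripper_force: 30.0
```

Run:
```python
from h import *
s=telemetry.get_state();P,R=pose();print(s['clock'],np.round(s['q'],2),P.round(4))
tip=np.array([.6359,-.2346,.3156]);b=np.array([.0021,-.0003,.0006])
for k in(-.02,-.04,-.045): print(k,end=' ');eyeto(tip+k*a-b,32)
S=snap('scene');t=snap('top')
c=lambda p,a,k:cv2.resize(p['pixels'][a[1]:a[3],a[0]:a[2],::-1],k,interpolation=cv2.INTER_CUBIC)
cv2.imwrite('pics/c4.png',np.hstack([c(S,(145,180,195,230),(400,400)),c(t,(350,120,400,170),(400,400))]))
```

```text
10.225 [ 1.12  0.28 -0.95  2.01  0.57  0.46  1.13] [ 0.5878 -0.2223  0.2421]
-0.02 TCP [ 0.587 -0.222  0.242]
[ 0.5  0.1 -0.6] [-0.7  0.   0.5]
-0.04 TCP [ 0.601 -0.226  0.228]
[-4.   0.3 18.9] [-0.7  0.   0.5]
-0.045 TCP [ 0.604 -0.227  0.225]
[-5.1  0.3 23.7] [-0.7  0.   0.5]
```

View pics/c4.png

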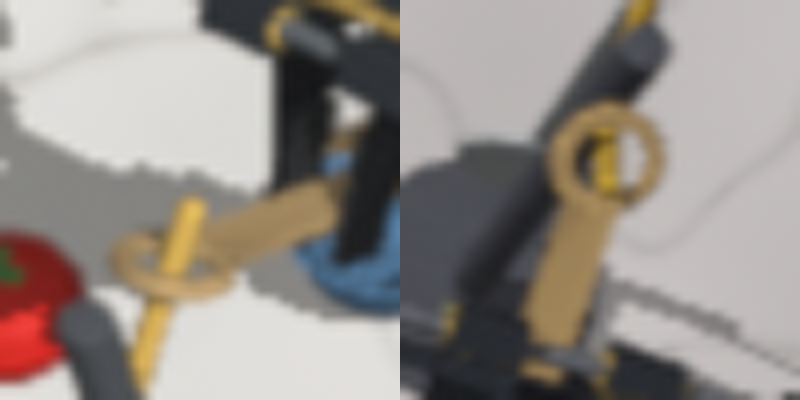

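Top and scene views both show the peg through the ring (tip at (190,205) in the scene crop, peg inside the ring at (605,160) in the top crop). Next: deeper, then let the handle pivot in a light grip.

>>> drive_tool(
  steps=[1,-1.5,0,7,0,0,0,1,-3,0,14,0,0,0,1,-3,0,14,0,0,0],
)

```text
clock: 10.7
tcp_pos: [0.5974, -0.2253, 0.2321]
orientation: [0.324, 2.566, -0.114]
wrist_force: [0.3, 0.8, -1.3]
gripper_width: 0.22
gripper_force: 30.0
```

>>> drive_tool(
  steps=[1,0,0,0,0,0,0,1,0,0,5,0,0,0,1,-1,0,12,0,0,0,1,-2.5,0,20,0,0,0,1,-6,0,30,0,0,0,1,-10,0,39,0,0,0,1,-10,0,39,0,0,0],
  grip_force=6,
)

```text
clock: 11.58
tcp_pos: [0.6264, -0.233, 0.2047]
orientation: [0.323, 2.565, -0.113]
wrist_force: [-0.5, -0.0, -0.6]
gripper_width: 0.226
gripper_force: 6.0
```

Run:
```python
from h import *
s=telemetry.get_state();P,R=pose();print(s['clock'],np.round(s['q'],2),P.round(4),R.as_matrix().round(2).tolist())
S=snap('scene');t=snap('top')
c=lambda p,a,k:cv2.resize(p['pixels'][a[1]:a[3],a[0]:a[2],::-1],k,interpolation=cv2.INTER_CUBIC)
cv2.imwrite('pics/c5.png',np.hstack([c(S,(145,180,195,230),(400,400)),c(t,(350,120,400,170),(400,400))]))
```

```text
11.575 [ 0.96  0.37 -0.81  1.98  0.73  0.42  0.98] [ 0.6264 -0.233   0.2047] [[-0.82, 0.25, 0.51], [0.21, 0.97, -0.15], [-0.53, -0.01, -0.85]]
```

View pics/c5.png

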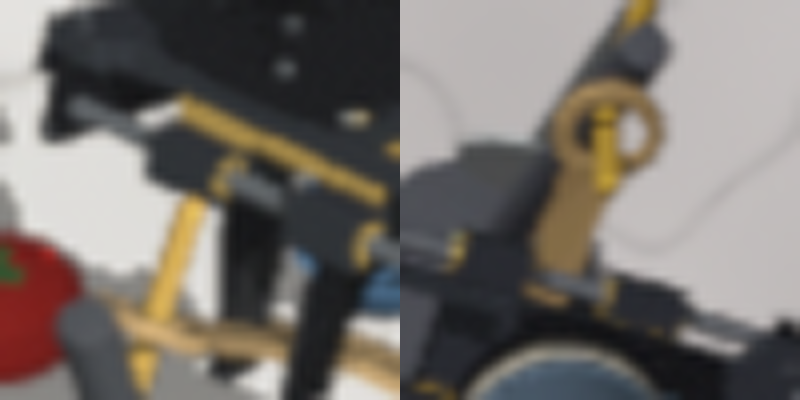

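>>> drive_tool(
  steps=[-1,0,0,0,0,0,0,-1,0,0,0,0,0,0,-1,0,0,0,0,0,0,-1,0,0,0,0,0,0,-1,0,0,0,0,0,0,-1,8,0,-10,0,0,0,-1,20,0,-25,0,0,0,-1,50,0,-50,0,0,0,-1,80,0,-80,0,0,0,-1,80,0,-80,0,0,0,-1,80,0,-80,0,0,0,-1,80,0,-80,0,0,0],
)

```text
clock: 13.18
tcp_pos: [0.5199, -0.2044, 0.2306]
orientation: [0.322, 2.565, -0.113]
wrist_force: [0.2, 0.0, -0.1]
gripper_width: 1.003
gripper_force: 0.0
```

Run:
```python
from h import *
s=telemetry.get_state();P,R=pose();print(s['clock'],np.round(s['q'],2),P.round(4))
S=snap('scene');t=snap('top');w=snap('wrist')
c=lambda p,a,k:cv2.resize(p['pixels'][a[1]:a[3],a[0]:a[2],::-1],k,interpolation=cv2.INTER_CUBIC)
cv2.imwrite('pics/c6.png',np.vstack([np.hstack([c(S,(130,180,210,300),(400,600)),np.vstack([c(w,(0,0,560,420),(400,300)),c(t,(340,100,400,145),(400,300))])])]))
```

```text
13.175 [ 1.34  0.17 -1.1   2.16  0.41  0.37  1.27] [ 0.5199 -0.2044  0.2306]
```

View pics/c6.png

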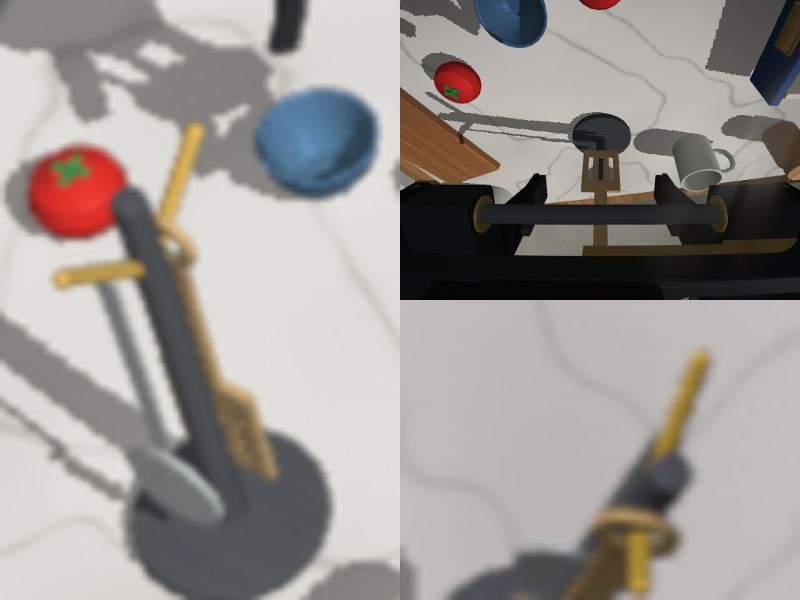

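The turner hangs on the free peg, ring low on the peg at the post, blade down at (245,430) in the scene part, and the gripper is clear. Next I measure the now uncovered pin.

Run:
```python
from h import *
S=snap('scene');t=snap('top')
for n,p in(('S',S),('t',t)):
    for r in models.masks_of(p,'pin')[:2]:
        m=r['mask'].astype(np.uint8); ys,xs=np.nonzero(m)
        W=atz(p,np.c_[xs,ys],.034)[:,:2]; c=W.mean(0); 
        if abs(c[0]-.54)>.06: print(n,'other',c);continue
        u,sv,v=np.linalg.svd(W-c); d=v[0]*np.sign(v[0,1]); pr=(W-c)@d; la=(W-c)@[-d[1],d[0]]
        print(n,round(r['p'],2),len(xs),c.round(4),d.round(3),'near',(c+d*pr.min()).round(4),'edge',(c+d*pr.max()).round(4),'width',np.ptp(la).round(4))
    print(find(p,'pin_near',2))
    for k in('unit','drawer'):
        for r in models.masks_of(p,k)[:1]:
            cs=cv2.findContours(r['mask'].astype(np.uint8),0,2)[0]; q=max(cs,key=cv2.contourArea); 
            print(k,round(r['p'],2),cv2.approxPolyDP(q,3,True).reshape(-1,2).tolist())
to([.54,.13,.3],[.17,.985,0],[0,0,-1])
```

```text
S 0.77 351 [0.5367 0.1238] [0.173 0.985] near [0.5262 0.0642] edge [0.5472 0.1837] width 0.0372
S 0.26 2873 [0.5243 0.1022] [-0.991  0.137] near [0.636  0.0868] edge [0.3967 0.1198] width 0.1777
[(0.61, array([0.5471, 0.1275, 0.0432])), (0.18, array([ 0.4145, -0.297 ,  0.0258]))]
unit 0.68 [[346, 232], [324, 271], [318, 302], [413, 340], [438, 266]]
drawer 0.62 [[294, 221], [275, 251], [268, 275], [270, 279], [276, 277], [317, 294], [322, 273], [291, 262], [287, 255], [296, 252], [328, 263], [338, 241]]
t 0.78 332 [0.5394 0.1329] [0.161 0.987] near [0.5275 0.0599] edge [0.5513 0.2055] width 0.0322
[(0.8, array([0.5376, 0.1341, 0.0464]))]
unit 0.56 [[160, 136], [159, 148], [197, 152], [201, 156], [195, 186], [187, 189], [153, 183], [150, 171], [144, 190], [173, 202], [231, 214], [229, 202], [241, 156]]
drawer 0.64 [[240, 163], [236, 181], [271, 188], [275, 195], [264, 197], [234, 191], [230, 208], [275, 222], [286, 192], [286, 169], [278, 171]]
[ 14.6 328.2 -97.4] [23.1 26.5 83. ]
```

Run:
```python
from h import *
to([.5394,.136,.18],[.168,.986,0],[0,0,-1])
```

```text
[ 80.1 335.7   3.1] [23.1 26.6 82.9]
```

>>> drive_tool(
  steps=[-0.15,10,60,-10,3,3.5,10,-0.15,25,110,-10,5.5,6.5,20,-0.15,40,160,0,8.5,9.5,30,-0.15,50,210,0,11,13,40,-0.15,60,260,3,14,16,50,-0.15,70,300,3,16.5,19,60,-0.15,80,336,3,19.5,22.5,70,-0.15,80,336,3,23.1,26.6,82.9,-0.15,80,336,3,23.1,26.6,82.9,-0.15,80,336,3,23.1,26.6,82.9,-0.15,80,336,3,23.1,26.6,82.9,-0.15,80,336,3,23.1,26.6,82.9,-0.15,80,336,3,23.1,26.6,82.9],
)

```text
clock: 15.45
tcp_pos: [0.5391, 0.1369, 0.1802]
orientation: [-2.399, -2.028, -0.0]
wrist_force: [0.2, 0.7, -0.3]
gripper_width: 0.575
gripper_force: 0.0
```

Run:
```python
from h import *
s=telemetry.get_state();P,R=pose();print(s['clock'],np.round(s['q'],2),P.round(4),R.as_matrix().round(3).tolist())
w=snap('wrist')
for n,p in(('w',w),):
    for r in models.masks_of(p,'pin')[:3]:
        ys,xs=np.nonzero(r['mask'])
        W=atz(p,np.c_[xs,ys],.034)[:,:2]; c=W.mean(0); u,sv,v=np.linalg.svd(W-c,full_matrices=False); d=v[0]*np.sign(v[0,1]); pr=(W-c)@d; la=(W-c)@[-d[1],d[0]]
        print(n,round(r['p'],2),len(xs),c.round(4),d.round(3),'near',(c+d*pr.min()).round(4),'edge',(c+d*pr.max()).round(4),'width',np.ptp(la).round(4))
to([.5394,.136,.026],[.168,.986,0],[0,0,-1])
```

```text
15.45 [ 0.31  0.44 -0.83  1.83  0.38  1.03 -0.83] [0.5391 0.1369 0.1802] [[0.166, 0.986, -0.0], [0.986, -0.166, 0.0], [0.0, -0.0, -1.0]]
w 0.6 3209 [0.5396 0.1296] [0.152 0.988] near [0.5287 0.0594] edge [0.549  0.1909] width 0.0288
w 0.23 40765 [0.5625 0.2544] [-0.985  0.172] near [0.6953 0.2312] edge [0.4281 0.2779] width 0.1275
[ -0.8   0.3 154.2] [-0.  -0.   0.1]
```

>>> drive_tool(
  steps=[-0.15,-1,1,50,0,0,0,-0.15,-1,1,95,0,0,0,-0.15,-1,1,125,0,0,0,-0.15,-1,1,140,0,0,0,-0.15,-1,1,150,0,0,0,-0.15,-1,1,153,0,0,0,-0.15,-1,1,153,0,0,0,1,-1,1,153,0,0,0,1,-1,1,153,0,0,0,1,-1,1,153,0,0,0,1,-1,1,153,0,0,0,1,-1,1,153,0,0,0],
  grip_force=40,
)

```text
clock: 17.05
tcp_pos: [0.5406, 0.1352, 0.0274]
orientation: [-2.401, -2.025, -0.001]
wrist_force: [-0.2, -0.9, 1.5]
gripper_width: 0.312
gripper_force: 40.0
```

>>> drive_tool(
  steps=[1,0,0,-8,0,-1.7,0,1,0,0,-15,0,-4,0,1,0,0,-22,0,-6,0,1,0,0,-28,0,-8,0,1,0,0,-34,0,-10,0,1,0,0,-41,0,-12,0,1,0,0,-47,0,-14,0,1,0,0,-53,0,-16,0,1,0,0,-53,0,-16,0],
)

```text
clock: 18.18
tcp_pos: [0.5401, 0.1362, 0.0799]
orientation: [2.251, 1.901, -0.315]
wrist_force: [-0.4, -1.0, -1.6]
gripper_width: 0.311
gripper_force: 40.0
```

Run:
```python
from h import *
s=telemetry.get_state();P,R=pose();print(s['clock'],np.round(s['q'],2),P.round(4),R.as_matrix().round(3).tolist(),np.round(s['torque'],2))
S=snap('scene');t=snap('top');w=snap('wrist')
M=[models.masks_of(p,'pin')[:2] for p in(S,t)]
x=R.as_matrix()[:,0];g=P-R.as_matrix()[:,2]*.0066
near=g-.074*x;far=g+.186*x;print('FK near',near.round(3),'far',far.round(3))
for p,m in zip((S,t),M):
    print('proj near,grip,far',proj(p,[near,g,far]).round(0).tolist())
    for r in m:
        ys,xs=np.nonzero(r['mask']); u,sv,v=np.linalg.svd(np.c_[xs,ys]-[xs.mean(),ys.mean()],full_matrices=False)
        print(round(r['p'],2),len(xs),xs.min(),xs.max(),ys.min(),ys.max(),v[0].round(2))
```

```text
18.175 [ 0.    0.6  -0.62  1.84  0.62  1.09 -1.1 ] [0.5401 0.1362 0.0799] [[0.161, 0.986, -0.047], [0.948, -0.167, -0.27], [-0.274, -0.001, -0.962]] [ 0.31 -0.14 -0.  ]
FK near [0.529 0.068 0.107] far [0.57  0.314 0.035]
proj near,grip,far [[290.0, 242.0], [312.0, 254.0], [368.0, 284.0]]
0.48 1659 142 195 205 300 [0.3  0.95]
proj near,grip,far [[271.0, 189.0], [251.0, 187.0], [204.0, 180.0]]
```

>>> drive_tool(
  steps=[1,-10,0,0,0,0,0,1,-30,0,0,0,0,0,1,-50,0,0,0,0,0,1,-70,0,0,0,0,0,1,-90,0,0,0,0,0,1,-110,0,0,0,0,0,1,-130,0,0,0,0,0,1,-150,0,0,0,0,0,1,-170,0,0,0,0,0,1,-175,0,0,0,0,0,1,-175,0,0,0,0,0],
)

```text
clock: 19.8
tcp_pos: [0.512, -0.0306, 0.1284]
orientation: [2.252, 1.899, -0.316]
wrist_force: [0.8, 0.2, -1.8]
gripper_width: 0.311
gripper_force: 40.0
```

Run:
```python
from h import *
s=telemetry.get_state();P,R=pose();print(s['clock'],np.round(s['q'],2),P.round(4),np.round(s['torque'],2))
x=R.as_matrix()[:,0];g=P-R.as_matrix()[:,2]*.0066
near=g-.074*x;far=g+.186*x;print('FK near',near.round(3),'far',far.round(3))
S=snap('scene');t=snap('top')
for p in(S,t):
    print('proj',proj(p,[near,g,far]).round(0).tolist())
    for r in models.masks_of(p,'pin')[:2]:
        ys,xs=np.nonzero(r['mask']); u,sv,v=np.linalg.svd(np.c_[xs,ys]-[xs.mean(),ys.mean()],full_matrices=False)
        print(round(r['p'],2),len(xs),xs.min(),xs.max(),ys.min(),ys.max(),v[0].round(2))
```

```text
19.8 [ 0.31  0.43 -0.62  1.96  0.58  1.04 -0.81] [ 0.512  -0.0306  0.1284] [ 0.39 -0.1  -0.01]
FK near [ 0.5   -0.099  0.155] far [0.542 0.147 0.084]
proj [[238.0, 214.0], [260.0, 226.0], [315.0, 256.0]]
0.82 515 239 315 212 257 [0.88 0.48]
proj [[322.0, 197.0], [300.0, 194.0], [249.0, 186.0]]
0.75 181 250 322 184 200 [0.99 0.13]
```

>>> drive_tool(
  steps=[1,-8,0,-29,0,0,0,1,-16,0,-58,0,0,0,1,-25,0,-87,0,0,0,1,-33,0,-115,0,0,0,1,-38,0,-135,0,0,0,1,-41,0,-144,0,0,0,1,-41,0,-144,0,0,0,1,-41,0,-144,0,0,0,1,-41,0,-144,0,0,0,1,-41,0,-144,0,0,0,1,-41,0,-144,0,0,0,1,-41,0,-144,0,0,0],
)

```text
clock: 21.5
tcp_pos: [0.5121, -0.0305, 0.278]
orientation: [2.251, 1.9, -0.316]
wrist_force: [-0.0, 0.5, -1.3]
gripper_width: 0.308
gripper_force: 40.0
```

Run:
```python
from h import *
s=telemetry.get_state();P,R=pose();print(s['clock'],P.round(4),np.abs(s['qvel']).max(),s['gripper_force'])
x=R.as_matrix()[:,0];g=P-R.as_matrix()[:,2]*.0066
near=g-.074*x;far=g+.186*x;print('FK near',near.round(3),'far',far.round(3))
S=snap('scene');t=snap('top')
for p in(S,t):
    print('proj',proj(p,[near,g,far]).round(0).tolist())
    for k in('pin','turner'):
      for r in models.masks_of(p,k)[:5]:
        ys,xs=np.nonzero(r['mask']);print(k,round(r['p'],2),len(xs),xs.min(),xs.max(),ys.min(),ys.max())
# wood-coloured pixels of hanging turner beside the post in scene (blade near (177,265))
hs=cv2.cvtColor(S['pixels'],cv2.COLOR_RGB2HSV)[225:280,160:190]
m=(hs[...,0]>9)&(hs[...,0]<25)&(hs[...,1]>70);ys,xs=np.nonzero(m);print('turner px',m.sum(),ys.min()+225,ys.max()+225,xs.min()+160,xs.max()+160)
```

```text
21.5 [ 0.5121 -0.0305  0.278 ] 0.0022733491395679987 39.99675750732422
FK near [ 0.5   -0.099  0.305] far [0.543 0.148 0.233]
proj [[235.0, 180.0], [258.0, 193.0], [318.0, 226.0]]
turner 0.79 711 435 467 203 262
turner 0.77 479 192 246 145 175
turner 0.62 688 321 386 189 227
proj [[328.0, 188.0], [303.0, 185.0], [245.0, 176.0]]
pin 0.56 293 247 328 174 192
pin 0.43 278 255 271 116 136
turner 0.74 331 354 397 286 312
turner 0.68 3481 144 242 137 214
turner 0.57 586 196 259 249 282
turner 0.57 758 124 149 224 290
turner 0.56 274 354 381 133 156
turner px 219 225 275 161 184
```

The pin is held still. Its lowest point is about 0.22 m up, well above the 0.165 m needed. The turner is still hanging (top px 354–381, 133–156; scene px down to row 275).

```bash
python3 -c "
from rig import manip
print(manip.close_job())"
```

```text
the job is handed in; nothing more can be done
None
```

The turner hangs on the free peg with its blade down, the pin is held still about 0.22 m above the worktop (roughly 10 cm above the drawer unit), and the job was handed in at about 21.5 s.

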